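Turn a press shoe over the ledge and clamp it

ROBOT

A 7-joint arm with a two-finger parallel gripper is mounted at the origin on the work surface. World frame = base frame: x ahead of the robot, y to its left, z up, the work surface at z = 0. Lengths are in mm, angles in rad, forces in N, time in s.
With the tool pointing down it reaches from about 400 to 850 mm from the base axis. Payload 6.9 kg.
Tool frame: the origin (TCP) lies on the centre line of the jaws, within the pads' length; the fingertips stand 8 mm ahead of it and the grasp point (between the pads) lies 11 mm behind it; z points along the fingers, y is the line along which they close (so a half turn about z gives the same grasp; the last joint's range is limited). The gripper opens to 85 mm and grips with 20 to 120 N. Pads are 22 mm wide; open, the fingers measure 114 mm over their backs; the gripper's body (76 mm by 85 mm) begins 54 mm behind the grasp point. The pads swing forward as they close: fully open they stand 13 mm farther back than shut.
Start: joints at [0.105, 0.507, -0.238, 1.5, 0.126, 1.149, -0.155], TCP at [624.989, -0.025, 239.275] pointing down, gripper open.
Joint ranges: [-3.08, 3.08], [-0.24, 2.05], [-1.43, 1.35], [0, 2.5], [-1.52, 4.66], [0.17, 1.96], [-2.89, 2.89]. Speed limits (rad/s): [2.39, 2.39, 3.14, 3.14, 3.14, 3.14, 3.14].

INTERFACE

Orientations are given as a rotation vector (axis times angle).
In Python, from station import status, capture, job gives the robot as it stands.
- The arm moves only by the shell command python3 -m jog 'ROWS'. ROWS is JSON, a list of rows, each an object of numbers: "claw": the closure, from 0 (fully open) to 1 (shut); "x", "y", "z": the shift along the tool's x, y, z normalised to -1 to 1, where 1 is 0.25 m; "twist": the turn about the tool's z normalised to -1 to 1, where 1 is 90 degrees. In form: [{"claw": .., "x": .., "y": .., "z": .., "twist": ..}, ...]. A call has 1 to 20 rows; each row is the pose to reach, as a shift and turn from the pose commanded when the call began, along the tool's axes at that moment; what a row does not reach only later rows make up. A row lasts 1/8 s, in which the tool goes at most 62.5 mm and 10.7 degrees, less where a joint would pass 70% of its speed; a pose out of reach is approached as far as the arm can. A call with a number of a shift or a turn outside -1 to 1 is refused whole. A call with a gripper value outside its range is refused whole. The fingers move at their own pace and stop on an object; the grip force is fixed at half the most. Time passes only in rows, so rows that repeat a pose let the fingers close. It gives the time, the measured TCP pose, the force, the opening and the grip force at its end, in the units of the state.
- status.read_state(): the state, without advancing time (a new reading comes with each control period).
- capture(name): name is "scene" or "side" or "wrist"; returns a dict with "image" (420x560x3 uint8, red, green, blue), "fx", "fy", "cx", "cy" (pixels), "k1" (the pictures are not rectified: a ray, as slopes to the right and down, at radius r is drawn at 1 + k1 r^2 times it, then the intrinsics apply), "rvec" (rotation vector, rad) and "tvec" (3), from world to camera coordinates, as OpenCV has them. Camera axes: x right, y down, z forward; pixel columns grow to the right and rows downward; lengths in mm; the calibration is good to about 2 mm. A picture is of the moment at which its call begins. There is no depth.
- job.job_done(): hands the job in; it is judged then, once.
The state is a dict: "time": time; "joint_positions": joint angles; "dq": joint speeds; "joint_torque": joint torques, N m; "tcp_pos": TCP position; "eef_rot": TCP orientation; "force": force on the tool from outside, world axes, zero at the start; "wrist_torque": the same for the moment, N m; "grip_width": opening from 0.0 (shut) to 1.0 (fully open); "finger_force": force on a finger pad.
Only numpy, scipy, OpenCV 4.12 (cv2) and the standard library are available. Lean on these libraries where they do the work, as an engineer would, in place of code of your own. Each camera call takes 0.05 s, during which the arm holds its last target. There are 200 camera calls.

TASK

Push the aluminium press shoe over the edge of the fixture's dark steel ledge, without picking it up, so that it tumbles into the nest below and stands there upright on its plain end with the amber pad on top. Then turn the star wheel clockwise, pushing spoke after spoke, until the orange sprung jaw presses the shoe firmly back against the brass stop below the edge, with its springs well compressed; stop there without forcing it. Leave the other things on the table and fixture where they are.

Things in the scene. Friction and masses are not known exactly. Their poses are not given: they have to be found in the camera images.
- fixture: Fixed turn-over fixture. Origin at table level under the middle of the ledge's edge; z up; the shoe is pushed towards its -x. Base plate (deck): top 12 mm above the table, y +-85 mm, x = -265 to +165 mm. Dark steel ledge: x = 0 to +155, y +-65 mm, top 40 mm above the table, upright wall at x = 0. Blue gear box: x = -137 to -223, y +-43 mm, top 56 mm above the table.
- ledge_edge (a point): Middle of the ledge's upper edge, 28 mm above the deck. Below it a brass stop (56 mm wide, 24 high) stands 2 to 8 mm proud of the wall, differently set each time. The nest is the bare deck between stop and orange jaw. The shoe tips once half its length hangs over; pushed steadily it drops upright; if it leans on this edge, push its raised end on (the jaw squares a slight lean).
- shoe: Aluminium press shoe, loose, 60 x 64 x 44 mm (its x, y, z), 0.36 to 0.57 kg, origin at its centre. Thin amber pad on its +x end, plain -x end. Starts lying on the ledge (44 mm high), axes within 0.12 rad of the fixture's, amber end away from the nest. Finishes with its x axis up, 60 mm tall on the deck, its -z face against the brass stop.
- jaw: Orange jaw, 12 mm thick, 56 wide, 14 high, 1.5 mm above the deck beyond the nest. Origin: bottom middle of the face that meets the shoe; axes as the fixture's. The wheel slides it to +x. 79 to 86 mm from the wall at the start. Sprung: gives way up to 5 mm (6 N at first, 15 N at the end), then is solid on its carriage, felt at the wheel as a hard stop.
- wheel (a joint): Star wheel's turn, rad: 0 jaw fully open, grows clockwise seen from above, up to 3; 17 mm of jaw travel per rad. Stiff (0.27 N m), stays where it is left. The jaw closes on the shoe somewhere between 1.9 and 2.4, as the stop is set; 0.3 rad on, the springs are fully compressed: the turning moment has risen to 0.5 N m, then comes the hard stop. Starts at 0 to 0.4.
- wheel_hub (a point): Star wheel's centre on its upright axis, at spoke height (85 mm above the table). Four level steel spokes 10 mm thick, ending in red balls 18 mm across centred 56 mm from the axis; black hub 18 mm in radius, 10 mm above the spokes. At wheel = 0 they point along the fixture's x and y axes; at wheel = q they have turned clockwise by q. 24 mm clear under them.
- collar: Bystander: dark shaft collar, 28 mm across, 12 mm high, loose on the base plate beside the nest. Origin under its centre.
- screw: Bystander: cap screw standing on its head, 17 mm across, 25 mm high, loose near the side of the ledge. Origin under its centre.
- spare: Bystander: dark steel spare shoe, 60 x 64 x 44 mm, no pad, on the table.
- tape: Bystander: roll of amber tape, 84 mm across, 20 mm high, lying on the table.
- driver: Bystander: screwdriver on the table.
- wrench: Bystander: wrench on the table.
- cup: Bystander: blue cup, 70 mm across, 50 mm high, on the table.
- shafts: Bystander: pair of dark guide shafts with collars, about 220 x 100 x 46 mm, on the table.
Not all that is in view belongs to the job. Several things have the shape of the shoe; the one meant has the colours described above.

How it is judged (in metres and radians):
On the way, in this order (a step that is already met when the one before it is completed fails the run):
1. the shoe stands in the nest on its plain end, amber pad up (angle between shoe's own x axis and vertical below 0.1 rad and x of shoe in the frame of fixture between -0.067 and -0.02 m and y of shoe in the frame of fixture between -0.03 and 0.03 m and z of shoe in the frame of fixture between 0.037 and 0.047 m and linear speed of shoe below 0.03 m/s), for 0.2 s.
2. the jaw presses the shoe against the stop with at least 10 N (contact force between jaw and shoe above 10 N), for 0.2 s.
At the end, for the whole second after the job is handed in: The shoe rests in the nest on its plain end, amber pad up (within 0.1 rad), within 30 mm of the middle, its underside square to the brass stop (0.1 rad; centre within 34 mm of the wall), and the jaw presses it with more than 10 N (about 2 mm of spring travel), never over 60 N (angle between shoe's own x axis and vertical below 0.1 rad and x of shoe in the frame of fixture between -0.067 and -0.02 m and y of shoe in the frame of fixture between -0.03 and 0.03 m and z of shoe in the frame of fixture between 0.037 and 0.047 m and x of shoe in the frame of fixture above -0.034 m and contact force between jaw and shoe above 10 N and angle between the z axis of shoe and the x axis of fixture, either way round below 0.1 rad and linear speed of shoe below 0.02 m/s); the robot touches nothing.
It fails at once if the shoe is picked up (its centre more than 43 mm higher than when it lies on the ledge) (height (world z) of shoe above 0.105 m).
It fails at once if the upright shoe is crushed: the jaw presses it with over 60 N (contact force between jaw and shoe above 60 N and angle between shoe's own x axis and vertical below 0.1 rad).
It fails at once if a bystander is moved more than 25 mm (distance of any of collar, screw, spare, tape, driver, wrench, cup, shafts from where it was at the start of the episode above 0.025 m).
It also fails if it takes over 58 s, if anything falls off the work surface, if the arm or the gripper's body presses on something with over 40 N, if the wrist force passes 120 N, or if a joint passes its speed limit or range.

## Working session

There is one attempt and no reset: what is moved stays moved. The work goes in short steps, Python scripts to look and compute and a shell command to move; the robot and the scene stay as the last step left them, time stands still between calls to the robot, and variables do not carry over. Pictures are saved under pics/ and viewed, at most 10 in all, crops included, and the job is handed in when it is done.

```bash
ls; mkdir -p pics
python3 - <<'E'
from station import status,capture,job
import cv2
s=status.read_state();print(s)
for n in("scene","side"):
    c=capture(n);cv2.imwrite(f"pics/{n}0.png",c["image"][:,:,::-1])
    print(n,{k:v for k,v in c.items() if k!="image"})
E
```

```text
pics
{'time': 0.0, 'joint_positions': array([ 0.10546934,  0.50833531, -0.23751034,  1.50113292,  0.12571633,
        1.14891123, -0.15479997]), 'dq': array([ 6.50472517e-04, -1.94780812e-04,  1.03029911e-03,  6.52140960e-05,
       -1.54770654e-03, -6.83861503e-04, -1.10929316e-03]), 'joint_torque': array([ 1.19726570e-03, -6.20588279e+01, -2.18696728e+00, -2.49655455e+01,
        1.23123583e-02,  1.21321963e-02,  2.04169703e-05]), 'tcp_pos': array([ 6.24507983e+02, -7.24673136e-02,  2.38430712e+02]), 'eef_rot': array([-2.22052534e+00, -2.22061878e+00,  2.05710311e-03]), 'force': array([ 0.8870075 , -0.42380027,  0.02902088]), 'wrist_torque': array([ 0.00637816,  0.00376313, -0.05036322]), 'finger_force': 0.0, 'grip_width': 0.9993297446101127}
scene {'fx': 386.65030105603364, 'fy': 386.65030105603364, 'cx': 283.70438166409633, 'cy': 209.64913389705535, 'k1': -0.08234806087358974, 'rvec': array([ 0.98382518,  2.60426801, -0.90464756]), 'tvec': array([ 394.06939806, -190.01009408, 1469.87848527])}
side {'fx': 497.65816457375945, 'fy': 497.65816457375945, 'cx': 274.86969804369943, 'cy': 209.58809631398626, 'k1': -0.11043657645804918, 'rvec': array([ 0.80729477, -2.65284809,  0.9747289 ]), 'tvec': array([ 392.98734738,  263.44142964, 1208.49132684])}
```

View pics/scene0.png

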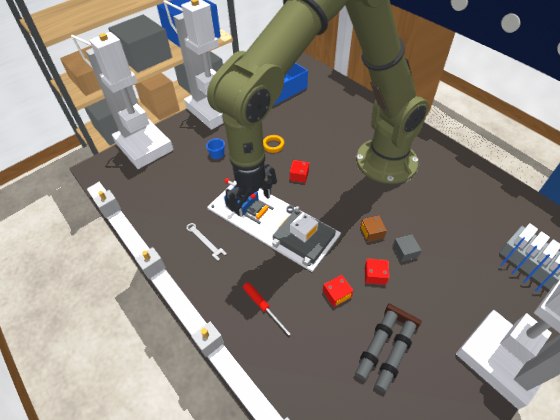

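View pics/side0.png

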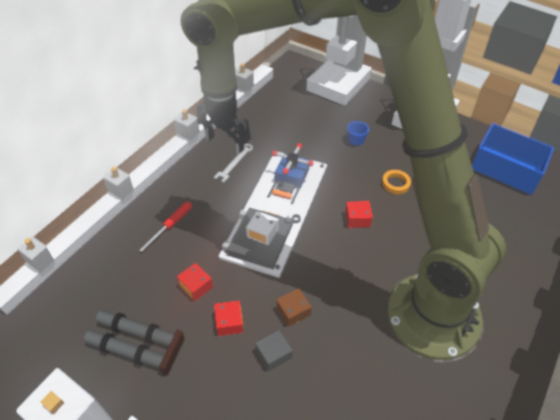

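The aluminium shoe with its amber end is at scene (303,227) and side (262,230), on the ledge. Possible confusions in the scene view:
- dark spare (407,247)
- brown block (373,229)
- red blocks (299,171), (377,272) and (338,290)

I choose the one on the ledge, and will check it in close crops.

Run:
```python
import cv2
a=cv2.imread("pics/side0.png")[140:280,210:340];cv2.imwrite("pics/sidec.png",cv2.resize(a,None,fx=4.2,fy=4.2,interpolation=cv2.INTER_CUBIC))
a=cv2.imread("pics/scene0.png")[165:275,200:350];cv2.imwrite("pics/scenec.png",cv2.resize(a,None,fx=5,fy=5,interpolation=cv2.INTER_CUBIC))
```

```text
(no output)
```

View pics/sidec.png

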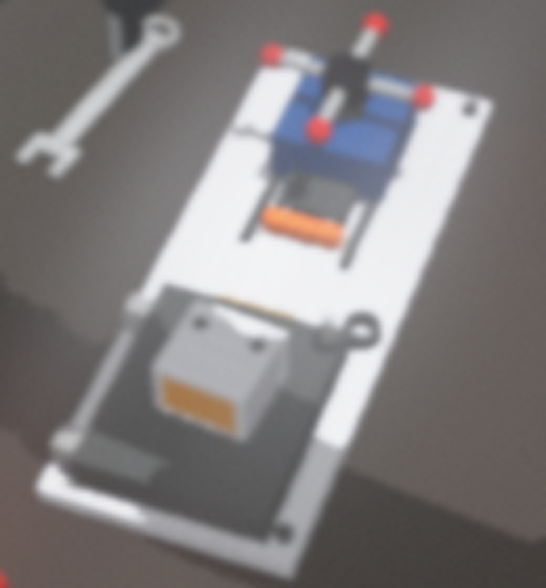

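View pics/scenec.png

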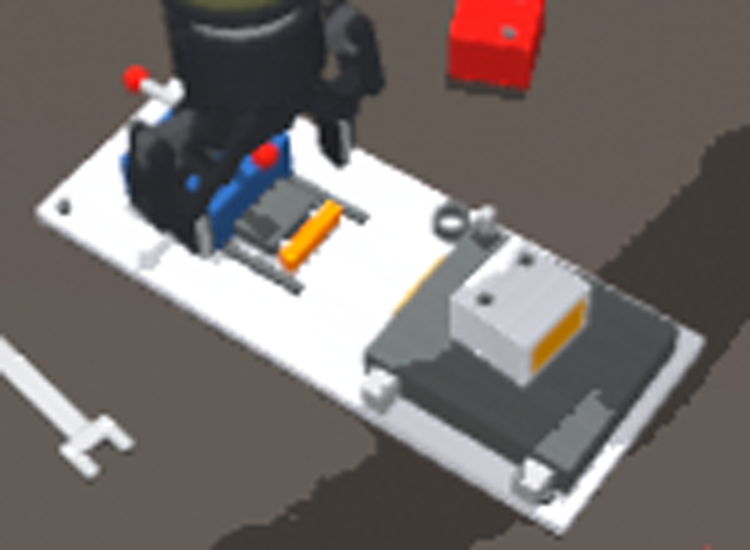

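The close crops confirm the shoe is aluminium, with its amber end away from the nest. Next I fit the fixture, shoe and wheel poses from the corner pixels in both crops.

```bash
cat > cam.py <<'E'
import numpy as np,cv2
from station import capture
def proj(c,P):
    K=np.array([[c["fx"],0,c["cx"]],[0,c["fy"],c["cy"]],[0,0,1]])
    return cv2.projectPoints(np.array(P,float).reshape(-1,1,3),c["rvec"],c["tvec"],K,np.array([c["k1"],0,0,0,0.]))[0].reshape(-1,2)
def T(x,y,a,P):
    P=np.array(P,float);c,s=np.cos(a),np.sin(a)
    return np.c_[x+c*P[:,0]-s*P[:,1],y+s*P[:,0]+c*P[:,1],P[:,2]]
E
cat > fit.py <<'E'
from cam import *
from scipy.optimize import least_squares
cs,cd=capture("scene"),capture("side")
S=lambda u:np.array(u)/5+[200,165]
D=lambda u:np.array(u)/4.2+[210,140]
F={'s':[((165,85,12),(703,342)),((165,-85,12),(563,533)),((-265,-85,12),(38,212)),((0,-65,40),(368,358)),((155,-65,40),(568,492)),((155,65,40),(680,335))],
'd':[((165,-85,12),(38,487)),((165,85,12),(292,577)),((-265,85,12),(492,100)),((0,-65,40),(168,287)),((155,-65,40),(62,472)),((155,65,40),(268,540))]}
H={'s':[((-30,-32,84),(450,295)),((30,-32,40),(527,385)),((-30,-32,40),(450,335)),((-30,32,84),(515,235)),((30,32,84),(590,285))],
'd':[((-30,-32,84),(193,308)),((30,-32,84),(157,375)),((30,32,84),(245,408)),((-30,32,84),(288,340)),((30,32,40),(243,440))]}
C={'s':(cs,S),'d':(cd,D)}
def res(p,L):
    return np.concatenate([(proj(C[k][0],T(*p,[a for a,_ in v]))-C[k][1]([b for _,b in v])).ravel() for k,v in L.items()])
best=min((least_squares(res,[650,0,a],x_scale=[10,10,.1],loss='soft_l1',args=(F,)) for a in np.arange(-3,3.2,.7)),key=lambda r:r.cost)
f=best.x;print("fixture",f,best.cost);print(res(f,F).reshape(-1,2).round(1).tolist())
# shoe relative to fixture
def res2(p):
    return np.concatenate([(proj(C[k][0],T(*f,T(*p,[a for a,_ in v])))-C[k][1]([b for _,b in v])).ravel() for k,v in H.items()])
r=least_squares(res2,[70,0,0],x_scale=[10,10,.1],loss='soft_l1');print("shoe in fixture",r.x,r.cost);print(res2(r.x).reshape(-1,2).round(1).tolist())
# hub+q ; ball k angle = -q+k*90
B=[('d',(272,55),0),('d',(375,25),0),('d',(425,97),0),('d',(320,128),0),('s',(135,78),0),('s',(265,155),0)]
def res3(p):
    o=[]
    pts=T(*f,[(p[0]+56*np.cos(-p[1]+k*np.pi/2),p[2]+56*np.sin(-p[1]+k*np.pi/2),85) for k in range(4)])
    for k,u,_ in B:
        d=proj(C[k][0],pts)-C[k][1](u);o.append(d[np.argmin((d**2).sum(1))])
    return np.concatenate(o)
r=min((least_squares(res3,[-180,q,0],x_scale=[10,.1,10]) for q in(0,.2,.4)),key=lambda r:r.cost);print("hub x,q,hub y",r.x,r.cost)
h=T(*f,[(r.x[0],0,85)]);print("hub world",h)
E
python3 fit.py
```

```text
fixture [501.31819408 -18.0329447    1.80339167] 15.578876347512256
[[1.0, -0.7], [0.4, -1.0], [0.4, -0.4], [-0.7, -1.5], [0.7, -3.8], [0.5, -1.5], [-1.3, 1.7], [-1.3, -0.5], [-0.6, 2.1], [-1.8, -0.1], [0.6, -1.7], [-1.6, -3.2]]
shoe in fixture [71.54388421  5.49878579 -0.07844061] 5.174128806402356
[[0.5, 0.1], [0.0, 0.3], [0.5, 0.2], [0.4, -0.7], [0.6, -0.9], [0.2, -1.3], [-1.6, -1.1], [-0.1, -0.6], [-0.5, -1.0], [0.5, 2.0]]
hub x,q,hub y [-1.86408744e+02  1.74032080e-02 -3.09628182e-02] 1.9840485486084112
hub world [[ 544.28610868 -199.42196919   85.        ]]
```

```bash
python3 -m jog '[{"claw":0.5,"x":0.2,"y":-0.3,"z":0.1,"twist":-0.07},{"claw":0.5,"x":0.41,"y":-0.63,"z":0.3,"twist":-0.148},{"claw":0.5,"x":0.41,"y":-0.63,"z":0.3,"twist":-0.148},{"claw":0.5,"x":0.41,"y":-0.63,"z":0.3,"twist":-0.148},{"claw":0.5,"x":0.41,"y":-0.63,"z":0.3,"twist":-0.148},{"claw":0.5,"x":0.41,"y":-0.63,"z":0.3,"twist":-0.148},{"claw":0.5,"x":0.41,"y":-0.63,"z":0.3,"twist":-0.148},{"claw":0.5,"x":0.41,"y":-0.63,"z":0.3,"twist":-0.148}]'
python3 - <<'E'
from cam import *
f=(501.3,-18.0,1.803)
a=capture("wrist");b=capture("scene");d=capture("side")
h=cv2.resize(np.vstack([b["image"][160:280,190:350]]),None,fx=2.5,fy=2.5,interpolation=cv2.INTER_CUBIC)
im=a["image"].copy()
P=[(0,-65,40),(0,65,40),(155,-65,40),(155,65,40),(0,-85,12),(0,85,12),(165,85,12),(-137,43,56),(-137,-43,56),(-186,0,85)]
for p in proj(a,T(*f,P)):
    if abs(p).max()<2000:cv2.circle(im,tuple(int(v) for v in p),2,(0,255,0),-1)
print(proj(a,T(*f,P)).round(0).tolist())
cv2.imwrite("pics/w1.png",im[:,:,::-1])
E
```

```text
time: 1.2
tcp_pos: [468.3, 102.0, 164.4]
eef_rot: [1.95, 2.463, 0.001]
force: [-0.3, 0.4, -1.1]
grip_width: 0.499
finger_force: 0.0
[[353.0, 324.0], [221.0, 324.0], [366.0, 169.0], [209.0, 169.0], [366.0, 307.0], [207.0, 307.0], [193.0, 152.0], [247.0, 436.0], [326.0, 435.0], [287.0, 492.0]]
```

View pics/w1.png

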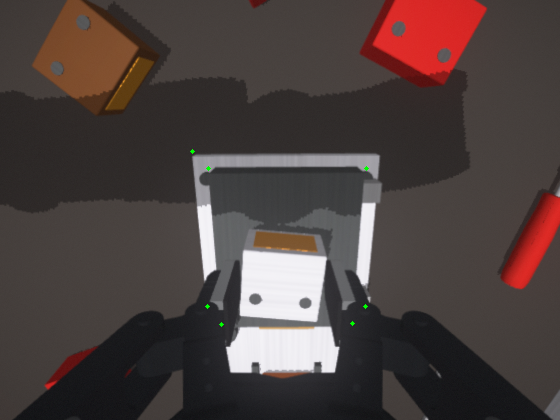

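The fixture fit agrees with the wrist view: predicted deck corner (193,152), seen about (194,154). The shoe's top corners are near (246,250), (327,252), (322,320) and (240,317). Next I locate the shoe from these.

```bash
cat >> cam.py <<'E'
F=(501.3,-18.0,1.8034)
def tofix(p):
    c,s=np.cos(F[2]),np.sin(F[2]);d=np.array(p)[:2]-F[:2]
    return np.array([c*d[0]+s*d[1],-s*d[0]+c*d[1]])
def hit(c,u,z):
    K=np.array([[c["fx"],0,c["cx"]],[0,c["fy"],c["cy"]],[0,0,1]])
    n=cv2.undistortPoints(np.array([[u]],float),K,np.array([c["k1"],0,0,0,0.]))[0,0]
    R=cv2.Rodrigues(c["rvec"])[0];o=-R.T@c["tvec"];r=R.T@np.array([n[0],n[1],1])
    return o+r*(z-o[2])/r[2]
E
python3 - <<'E'
from cam import *
from station import status
a=capture("wrist");s=status.read_state();print("tcp",s["tcp_pos"],tofix(s["tcp_pos"]))
for u in[(246,250),(327,252),(322,320),(240,317)]:print(tofix(hit(a,u,84)).round(1))
for u in[(285,330),(287,374)]:print("stop z36, jaw z27",tofix(hit(a,u,36 if u[1]<350 else 27.5)).round(1))
E
```

```text
tcp [467.64329001 102.33982663 164.28506717] [124.85728763   5.01056161]
[102.8  31.9]
[101.1 -28.5]
[ 39.8 -27.4]
[42.7 39.2]
stop z36, jaw z27 [-9.7  2.2]
stop z36, jaw z27 [-76.7  -0.2]
```

```bash
python3 -m jog '[{"claw":0.7,"x":0.02,"z":0.2},{"claw":0.7,"x":0.02,"z":0.4},{"claw":0.7,"x":0.02,"z":0.415},{"claw":0.7,"x":0.02,"z":0.415},{"claw":0.7,"x":-0.02,"z":0.415},{"claw":0.7,"x":-0.06,"z":0.415},{"claw":0.7,"x":-0.1,"z":0.415},{"claw":0.7,"x":-0.14,"z":0.415},{"claw":0.7,"x":-0.18,"z":0.415},{"claw":0.7,"x":-0.22,"z":0.415},{"claw":0.7,"x":-0.26,"z":0.415},{"claw":0.7,"x":-0.26,"z":0.415}]'
python3 - <<'E'
from cam import *
from station import status
s=status.read_state();print(tofix(s["tcp_pos"]))
a=capture("wrist");b=capture("scene");d=capture("side")
f=lambda i:cv2.resize(i,(400,300),interpolation=cv2.INTER_CUBIC)
cv2.imwrite("pics/p2.png",np.vstack([np.hstack([f(a["image"]),f(b["image"][170:260,215:335])]),np.hstack([f(d["image"][160:265,215:355]),f(d["image"])])])[:,:,::-1])
E
```

```text
[124.85728763   5.01056161]invalid input
```

View pics/p2.png

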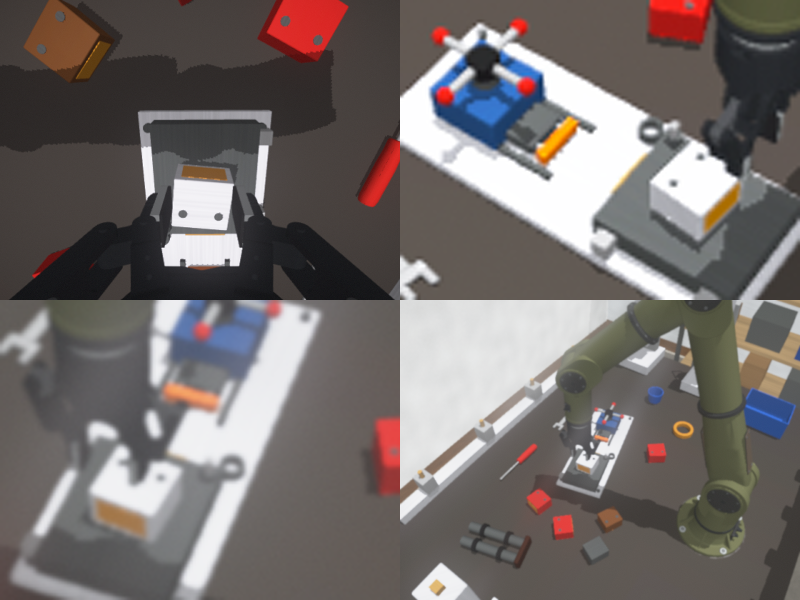

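The call was refused because the rows left out keys. The picture shows all four wheel balls in the scene tile at about (440,35), (519,27), (527,86) and (445,95). I'll repeat the move with all keys.

```bash
python3 -m jog '[{"claw":0.7,"x":0.02,"y":0,"z":0.2,"twist":0},{"claw":0.7,"x":0.02,"y":0,"z":0.4,"twist":0},{"claw":0.7,"x":0.02,"y":0,"z":0.415,"twist":0},{"claw":0.7,"x":0.02,"y":0,"z":0.415,"twist":0},{"claw":0.7,"x":-0.02,"y":0,"z":0.415,"twist":0},{"claw":0.7,"x":-0.06,"y":0,"z":0.415,"twist":0},{"claw":0.7,"x":-0.1,"y":0,"z":0.415,"twist":0},{"claw":0.7,"x":-0.14,"y":0,"z":0.415,"twist":0},{"claw":0.7,"x":-0.18,"y":0,"z":0.415,"twist":0},{"claw":0.7,"x":-0.22,"y":0,"z":0.415,"twist":0},{"claw":0.7,"x":-0.26,"y":0,"z":0.415,"twist":0},{"claw":0.7,"x":-0.26,"y":0,"z":0.415,"twist":0}]'
cat > pan.py <<'E'
import sys
from cam import *
from station import status
s=status.read_state();print(tofix(s["tcp_pos"]),s["tcp_pos"][2])
a=capture("wrist");b=capture("scene");d=capture("side")
f=lambda i:cv2.resize(i,(400,300),interpolation=cv2.INTER_CUBIC)
cv2.imwrite(sys.argv[1],np.vstack([np.hstack([f(a["image"]),f(b["image"][170:260,215:335])]),np.hstack([f(d["image"][160:265,215:355]),f(d["image"])])])[:,:,::-1])
E
python3 - <<'E'
from cam import *
from station import status
from scipy.optimize import least_squares
s=status.read_state();print(tofix(s["tcp_pos"]),s["tcp_pos"][2])
c=capture("scene")
for u in[(40,35),(119,27),(127,86),(45,95)]:
    print("ball",tofix(hit(c,(215+u[0]*.3,170+u[1]*.3),85)).round(1))
E
```

```text
time: 3.05
tcp_pos: [482.5, 37.6, 60.3]
eef_rot: [1.951, 2.462, -0.002]
force: [-0.3, -0.4, 1.1]
grip_width: 0.297
finger_force: 0.0
[58.43244098  5.52852819] 60.29058546652061
ball [-240.     1.1]
ball [-180.8   55.4]
ball [-125.4   -1.4]
ball [-184.1  -56.1]
```

```bash
python3 -m jog '[{"claw":0.7,"x":-0.04,"y":0,"z":0,"twist":0},{"claw":0.7,"x":-0.08,"y":0,"z":0,"twist":0},{"claw":0.7,"x":-0.12,"y":0,"z":0,"twist":0},{"claw":0.7,"x":-0.16,"y":0,"z":0,"twist":0},{"claw":0.7,"x":-0.18,"y":0,"z":0,"twist":0},{"claw":0.7,"x":-0.18,"y":0,"z":0,"twist":0},{"claw":0.7,"x":-0.18,"y":0,"z":0,"twist":0}]'
python3 pan.py pics/p3.png
```

```text
time: 3.98
tcp_pos: [492.7, -4.4, 60.5]
eef_rot: [-1.949, -2.464, 0.0]
force: [-0.3, 0.8, -0.5]
grip_width: 0.302
finger_force: 0.0
[15.18598373  5.2064902 ] 60.47713149340954
```

View pics/p3.png

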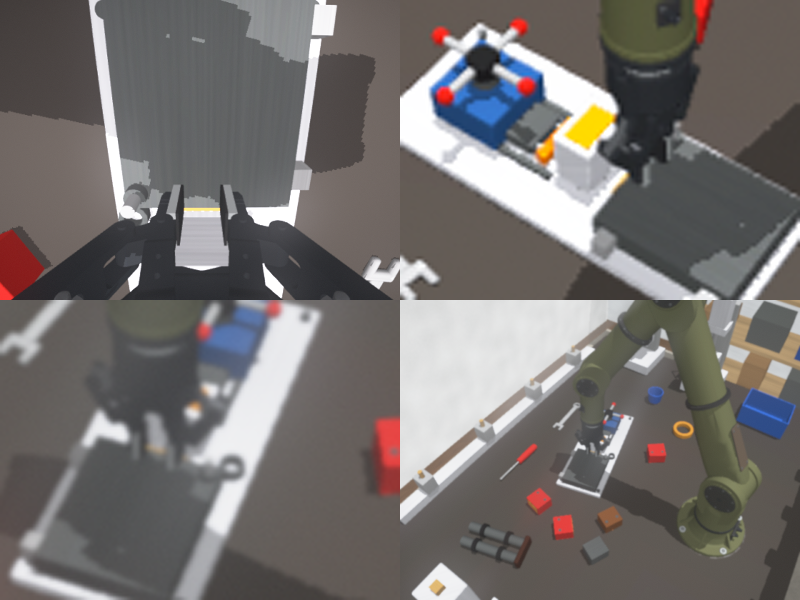

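The shoe stands upright with its amber pad on top (scene tile (590,127)). I'll lift off, go above the wheel and look down on it.

```bash
python3 -m jog '[{"claw":0.7,"x":0.03,"y":0,"z":-0.1,"twist":0},{"claw":1,"x":0.03,"y":0,"z":-0.34,"twist":0},{"claw":1,"x":0,"y":0,"z":-0.42,"twist":0},{"claw":1,"x":-0.2,"y":0,"z":-0.42,"twist":0},{"claw":1,"x":-0.4,"y":0,"z":-0.42,"twist":0},{"claw":1,"x":-0.54,"y":0,"z":-0.42,"twist":0},{"claw":1,"x":-0.54,"y":0,"z":-0.42,"twist":0},{"claw":1,"x":-0.54,"y":0,"z":-0.42,"twist":0}]'
python3 - <<'E'
from cam import *
from station import status
s=status.read_state();print(tofix(s["tcp_pos"]),s["tcp_pos"][2],s["joint_positions"])
a=capture("wrist");b=capture("scene")
cv2.imwrite("pics/w4.png",a["image"][:,:,::-1])
cv2.imwrite("pics/s4.png",b["image"][:,:,::-1])
i=np.hstack([a["image"],cv2.resize(b["image"][180:250,230:310],(480,420),interpolation=cv2.INTER_CUBIC)])
i=cv2.resize(i,None,fx=.76,fy=.76,interpolation=cv2.INTER_AREA)
print(i.shape);cv2.imwrite("pics/p4.png",i[:,:,::-1])
E
```

```text
time: 5.12
tcp_pos: [523.7, -135.0, 165.4]
eef_rot: [-1.947, -2.464, -0.0]
force: [-0.4, -0.1, -0.4]
grip_width: -0.001
finger_force: 0.0
[-119.01579953    5.15364652] 165.3741322355809 [ 0.43280176  0.46092592 -0.33170939  1.827624    0.18750439  0.88424268
  0.24693214]
(319, 790, 3)
```

View pics/p4.png

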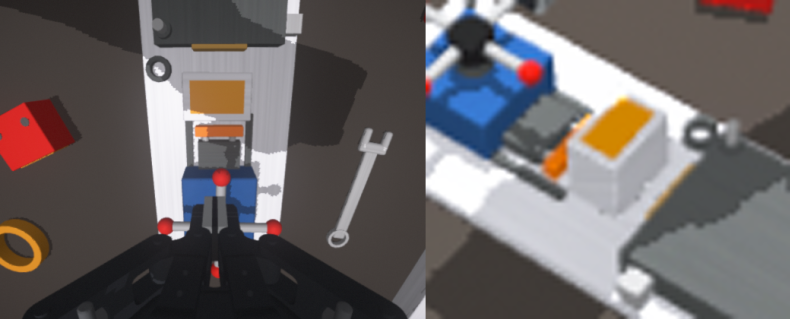

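The wrist view shows the shoe upright in the nest at (217,97), with the orange jaw free at (218,131). The collar is at (158,69), untouched, and the wheel balls are at (221,178), (164,228), (274,228) and (215,271).

Run:
```python
from cam import *
a=capture("wrist")
B=np.array([tofix(hit(a,np.array(u)/.76,85)) for u in[(221,178),(164,228),(215,271),(274,228)]])
print(B.round(1),B.mean(0))
for v in (B[0]-B[2],B[1]-B[3]): print(np.hypot(*v)/2,np.arctan2(v[1],v[0]))
for u in[(184,74),(251,73),(250,120),(186,119)]:print("shoe top z72",tofix(hit(a,np.array(u)/.76,72)).round(1))
for u in[(195,126),(243,126)]:print("jaw",tofix(hit(a,np.array(u)/.76,27.5)).round(1))
```

```text
[[-127.7   -1.4]
 [-184.6   57.6]
 [-241.4    4.1]
 [-184.4  -57.5]] [-184.53209094    0.70713112]
56.881999805148226 -0.048335420933095015
57.50905069045136 1.572245390798877
shoe top z72 [-32.6  32.4]
shoe top z72 [-31.7 -27.6]
shoe top z72 [-73.8 -28.6]
shoe top z72 [-73.   31.9]
jaw [-88.1  27.2]
jaw [-88.  -27.5]
```

```bash
python3 -m jog '[{"claw":1,"x":-0.124,"y":-0.083,"z":0,"twist":0},{"claw":1,"x":-0.124,"y":-0.083,"z":0.15,"twist":0},{"claw":1,"x":-0.124,"y":-0.083,"z":0.357,"twist":0},{"claw":1,"x":-0.124,"y":-0.083,"z":0.357,"twist":0},{"claw":1,"x":-0.124,"y":-0.083,"z":0.357,"twist":0}]'
python3 - <<'E'
from cam import *
from station import status
s=status.read_state();t=tofix(s["tcp_pos"]);p=t-[-183,0];print(t,p,s["tcp_pos"][2],s["wrist_torque"])
for d in range(8,97,8):
    a=np.radians(d);q=np.array([[np.cos(a),np.sin(a)],[-np.sin(a),np.cos(a)]])@p-p
    print(d,(q*[1,-1]/250).round(3),round(d/90,3))
E
```

```text
time: 5.9
tcp_pos: [511.8, -170.3, 77.6]
eef_rot: [1.947, 2.465, 0.001]
force: [0.7, 0.2, 0.6]
grip_width: -0.003
finger_force: 0.0
[-150.580897     24.91551729] [32.419103   24.91551729] 77.64958724874393 [ 0.01209607 -0.0319917   0.04318187]
8 [0.013 0.019] 0.089
16 [0.022 0.04 ] 0.178
24 [0.029 0.061] 0.267
32 [0.033 0.084] 0.356
40 [0.034 0.107] 0.444
48 [0.031 0.129] 0.533
56 [0.025 0.151] 0.622
64 [0.017 0.173] 0.711
72 [0.005 0.192] 0.8
80 [-0.009  0.21 ] 0.889
88 [-0.026  0.226] 0.978
96 [-0.044  0.239] 1.067
```

```bash
python3 -m jog '[{"claw":1,"x":0.013,"y":0.019,"z":0,"twist":0.089},{"claw":1,"x":0.022,"y":0.040,"z":0,"twist":0.178},{"claw":1,"x":0.029,"y":0.061,"z":0,"twist":0.267},{"claw":1,"x":0.033,"y":0.084,"z":0,"twist":0.356},{"claw":1,"x":0.034,"y":0.107,"z":0,"twist":0.444}]'
python3 - <<'E'
from cam import *
from station import status
s=status.read_state();t=tofix(s["tcp_pos"]);p=t-[-183,0];c,sn=np.cos(F[2]),np.sin(F[2])
f=s["force"];ff=np.array([c*f[0]+sn*f[1],-sn*f[0]+c*f[1]])
print(t,p,np.degrees(np.arctan2(p[1],p[0])),"F",ff,"M about hub",p[0]*ff[1]/1000-p[1]*ff[0]/1000,"tau",s["wrist_torque"])
a=capture("wrist");b=capture("scene")
cv2.imwrite("pics/p5.png",cv2.resize(np.hstack([a["image"],cv2.resize(b["image"][180:250,210:290],(480,420),interpolation=cv2.INTER_CUBIC)]),None,fx=.76,fy=.76,interpolation=cv2.INTER_AREA)[:,:,::-1])
E
```

```text
time: 6.52
tcp_pos: [533.3, -156.3, 78.4]
eef_rot: [-2.676, -1.643, 0.003]
force: [-8.7, -0.1, 4.2]
grip_width: 0.001
finger_force: 3.9
[-141.91235254    0.74180965] [41.08764746  0.74180965] 1.034324122756738 F [1.91275911 8.48134567] M about hub 0.3470596376955643 tau [-0.08609241  1.64266503 -0.05455523]
```

View pics/p5.png

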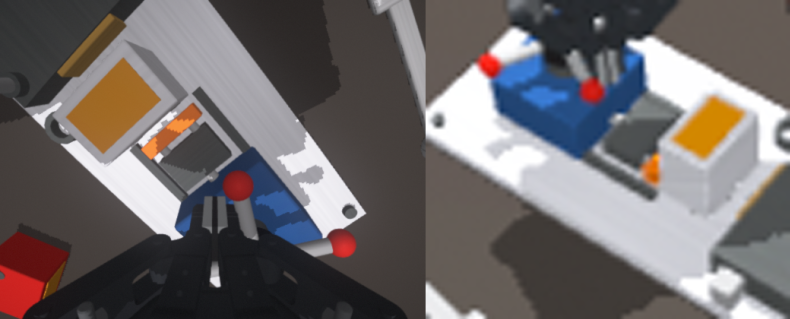

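The wheel is turning: the spoke ball is at (238,185) ahead of the fingers and the shoe is unmoved. The moment about the hub is about 0.29 N m, as expected. I'll continue the arc.

```bash
cat > meas.py <<'E'
from cam import *
from station import status
s=status.read_state();t=tofix(s["tcp_pos"]);p=t-[-183,0];c,sn=np.cos(F[2]),np.sin(F[2])
f=s["force"];ff=np.array([c*f[0]+sn*f[1],-sn*f[0]+c*f[1]])
R=cv2.Rodrigues(s["eef_rot"])[0];v=R[:2,0];fx=np.array([c*v[0]+sn*v[1],-sn*v[0]+c*v[1]])
th=-np.arctan2(fx[1],fx[0])
print("t",s["time"],"tcp fix",t.round(1),"p",p.round(1),"toolx cw deg",np.degrees(th).round(1),"pos cw deg",np.degrees(-np.arctan2(p[1],p[0])).round(1),"M",(p[0]*ff[1]/1000-p[1]*ff[0]/1000+s["wrist_torque"][2]).round(3),"z",s["tcp_pos"][2].round(1),"q7",s["joint_positions"][6].round(2))
E
python3 -m jog '[{"claw":1,"x":0.013,"y":0.019,"z":0,"twist":0.089},{"claw":1,"x":0.022,"y":0.040,"z":0,"twist":0.178},{"claw":1,"x":0.029,"y":0.061,"z":0,"twist":0.267},{"claw":1,"x":0.033,"y":0.084,"z":0,"twist":0.356},{"claw":1,"x":0.034,"y":0.107,"z":0,"twist":0.444},{"claw":1,"x":0.031,"y":0.129,"z":0,"twist":0.533},{"claw":1,"x":0.031,"y":0.129,"z":0,"twist":0.533}]'; python3 meas.py
```

```text
time: 7.5
tcp_pos: [567.0, -161.4, 78.4]
eef_rot: [-3.11, -0.42, -0.0]
force: [-5.6, 4.1, 2.7]
grip_width: -0.002
finger_force: 3.1
t 7.5 tcp fix [-154.6  -30.9] p [ 28.4 -30.9] toolx cw deg 87.9 pos cw deg 47.4 M 0.257 z 78.4 q7 -0.92
```

```bash
python3 -m jog '[{"claw":1,"x":0,"y":-0.015,"z":0,"twist":0},{"claw":1,"x":0,"y":-0.015,"z":-0.22,"twist":0},{"claw":1,"x":-0.1,"y":-0.03,"z":-0.22,"twist":-0.2},{"claw":1,"x":-0.236,"y":-0.028,"z":-0.22,"twist":-0.4},{"claw":1,"x":-0.236,"y":-0.028,"z":-0.22,"twist":-0.6},{"claw":1,"x":-0.236,"y":-0.028,"z":-0.22,"twist":-0.8},{"claw":1,"x":-0.236,"y":-0.028,"z":-0.22,"twist":-1},{"claw":1,"x":-0.236,"y":-0.028,"z":-0.22,"twist":-1},{"claw":1,"x":-0.236,"y":-0.028,"z":-0.22,"twist":-1},{"claw":1,"x":-0.236,"y":-0.028,"z":-0.22,"twist":-1},{"claw":1,"x":-0.236,"y":-0.028,"z":-0.22,"twist":-1}]'
python3 -m jog '[{"claw":1,"x":-0.024,"y":-0.025,"z":0,"twist":-0.133},{"claw":1,"x":-0.024,"y":-0.025,"z":0,"twist":-0.133}]'; python3 meas.py
python3 - <<'E'
from cam import *
a=capture("wrist");b=capture("scene")
cv2.imwrite("pics/p6.png",cv2.resize(np.hstack([a["image"],cv2.resize(b["image"][180:250,210:290],(480,420),interpolation=cv2.INTER_CUBIC)]),None,fx=.76,fy=.76,interpolation=cv2.INTER_AREA)[:,:,::-1])
E
```

```text
time: 8.88
tcp_pos: [509.7, -173.1, 133.2]
eef_rot: [1.897, 2.5, 0.002]
force: [0.2, -0.4, -0.2]
grip_width: 0.002
finger_force: 0.0
time: 9.12
tcp_pos: [504.7, -181.1, 132.8]
eef_rot: [1.633, 2.68, 0.001]
force: [0.5, 0.3, -0.5]
grip_width: 0.004
finger_force: 0.0
t 9.125 tcp fix [-159.5   34.3] p [23.5 34.3] toolx cw deg -14.0 pos cw deg -55.6 M -0.016 z 132.8 q7 0.56
```

View pics/p6.png

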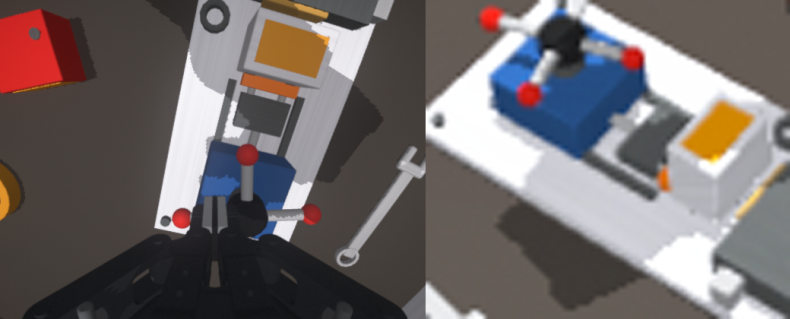

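The wrist view shows the next spoke with its ball at (247,155), just ahead of the fingers, and the jaw close to the shoe. I'll go down and push.

```bash
python3 -m jog '[{"claw":1,"x":0,"y":0,"z":0.15,"twist":0},{"claw":1,"x":0,"y":0,"z":0.22,"twist":0},{"claw":1,"x":0,"y":0,"z":0.22,"twist":0},{"claw":1,"x":0.013,"y":0.019,"z":0.22,"twist":0.089},{"claw":1,"x":0.022,"y":0.040,"z":0.22,"twist":0.178},{"claw":1,"x":0.029,"y":0.061,"z":0.22,"twist":0.267},{"claw":1,"x":0.033,"y":0.084,"z":0.22,"twist":0.356},{"claw":1,"x":0.034,"y":0.107,"z":0.22,"twist":0.444},{"claw":1,"x":0.034,"y":0.107,"z":0.22,"twist":0.444}]'; python3 meas.py
python3 -m jog '[{"claw":1,"x":0.007,"y":0.009,"z":0,"twist":0.044},{"claw":1,"x":0.007,"y":0.009,"z":0,"twist":0.044}]'; python3 meas.py
```

```text
time: 10.35
tcp_pos: [522.2, -159.9, 77.1]
eef_rot: [-2.453, -1.959, 0.004]
force: [-6.8, 0.3, 2.9]
grip_width: 0.001
finger_force: 3.2
t 10.35 tcp fix [-142.9   12.4] p [40.1 12.4] toolx cw deg 26.1 pos cw deg -17.2 M 0.267 z 77.1 q7 -0.05
time: 10.6
tcp_pos: [524.4, -158.6, 77.1]
eef_rot: [-2.518, -1.873, 0.004]
force: [-6.9, -0.3, 3.5]
grip_width: 0.001
finger_force: 3.6
t 10.6 tcp fix [-142.2    9.9] p [40.8  9.9] toolx cw deg 30.0 pos cw deg -13.7 M 0.235 z 77.1 q7 -0.1
```

```bash
python3 -m jog '[{"claw":1,"x":0.007,"y":0.009,"z":0,"twist":0.044}]'|sed -n 1p; python3 meas.py
python3 -m jog '[{"claw":1,"x":0.007,"y":0.009,"z":0,"twist":0.044}]'|sed -n 1p; python3 meas.py
python3 -m jog '[{"claw":1,"x":0.007,"y":0.009,"z":0,"twist":0.044}]'|sed -n 1p; python3 meas.py
```

```text
time: 10.72
t 10.725 tcp fix [-141.4    7.7] p [41.6  7.7] toolx cw deg 34.0 pos cw deg -10.4 M 0.305 z 77.0 q7 -0.16
time: 10.85
t 10.85 tcp fix [-141.     4.6] p [42.   4.6] toolx cw deg 38.0 pos cw deg -6.3 M 0.313 z 77.0 q7 -0.21
time: 10.98
t 10.975 tcp fix [-140.9    1.6] p [42.1  1.6] toolx cw deg 42.0 pos cw deg -2.2 M 0.362 z 77.0 q7 -0.26
```

```bash
python3 -m jog '[{"claw":1,"x":0.007,"y":0.009,"z":0,"twist":0.044}]'|sed -n 1p; python3 meas.py
python3 -m jog '[{"claw":1,"x":0.003,"y":0.005,"z":0,"twist":0.022}]'|sed -n 1p; python3 meas.py
python3 - <<'E'
from cam import *
b=capture("scene");a=capture("wrist")
cv2.imwrite("pics/p7.png",cv2.resize(np.hstack([a["image"],cv2.resize(b["image"][180:250,230:310],(480,420),interpolation=cv2.INTER_CUBIC)]),None,fx=.76,fy=.76,interpolation=cv2.INTER_AREA)[:,:,::-1])
E
```

```text
time: 11.1
t 11.1 tcp fix [-140.8   -1.5] p [42.2 -1.5] toolx cw deg 45.9 pos cw deg 2.0 M 0.299 z 77.1 q7 -0.32
time: 11.22
t 11.225 tcp fix [-141.    -3.1] p [42.  -3.1] toolx cw deg 47.9 pos cw deg 4.2 M 0.313 z 77.0 q7 -0.34
```

View pics/p7.png

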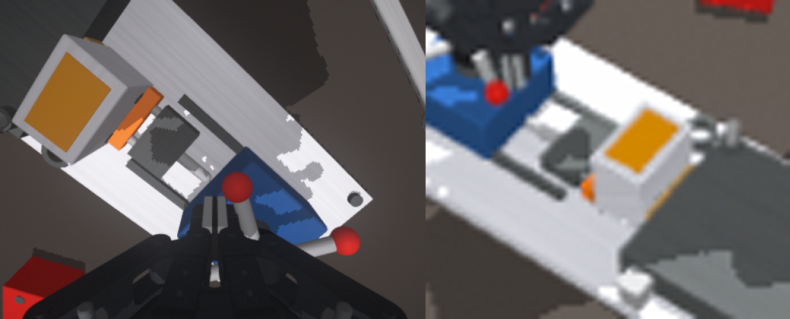

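I've now used up my picture views, so I'll go on by moment alone. In that last view the jaw touches the shoe and the shoe is almost at the stop.

```bash
for i in 1; do :; done
python3 -m jog '[{"claw":1,"x":0.003,"y":0.005,"z":0,"twist":0.022}]'|sed -n 1p; python3 meas.py
python3 -m jog '[{"claw":1,"x":0.003,"y":0.005,"z":0,"twist":0.022}]'|sed -n 1p; python3 meas.py
python3 -m jog '[{"claw":1,"x":0.003,"y":0.005,"z":0,"twist":0.022}]'|sed -n 1p; python3 meas.py
```

```text
time: 11.45
t 11.45 tcp fix [-141.2   -4.5] p [41.8 -4.5] toolx cw deg 49.8 pos cw deg 6.1 M 0.329 z 77.1 q7 -0.37
time: 11.58
t 11.575 tcp fix [-141.5   -6.1] p [41.5 -6.1] toolx cw deg 51.8 pos cw deg 8.3 M 0.278 z 77.1 q7 -0.39
time: 11.7
t 11.7 tcp fix [-141.6   -7.3] p [41.4 -7.3] toolx cw deg 53.7 pos cw deg 10.0 M 0.348 z 77.0 q7 -0.42
```

```bash
python3 -m jog '[{"claw":1,"x":0.003,"y":0.005,"z":0,"twist":0.022}]'|sed -n 1p; python3 meas.py
python3 -m jog '[{"claw":1,"x":0.003,"y":0.005,"z":0,"twist":0.022}]'|sed -n 1p; python3 meas.py
python3 -m jog '[{"claw":1,"x":0.003,"y":0.005,"z":0,"twist":0.022}]'|sed -n 1p; python3 meas.py
```

```text
time: 11.82
t 11.825 tcp fix [-141.8   -8.5] p [41.2 -8.5] toolx cw deg 55.7 pos cw deg 11.7 M 0.507 z 77.0 q7 -0.45
time: 11.95
t 11.95 tcp fix [-142.1   -9.9] p [40.9 -9.9] toolx cw deg 57.7 pos cw deg 13.6 M 0.349 z 77.0 q7 -0.47
time: 12.08
t 12.075 tcp fix [-142.5  -11.3] p [ 40.5 -11.3] toolx cw deg 59.6 pos cw deg 15.5 M 0.457 z 77.0 q7 -0.5
```

```bash
cat > avg.py <<'E'
from cam import *
from station import status
c,sn=np.cos(F[2]),np.sin(F[2]);o=[]
for i in range(8):
    capture("side");s=status.read_state();p=tofix(s["tcp_pos"])-[-183,0];f=s["force"]
    ff=np.array([c*f[0]+sn*f[1],-sn*f[0]+c*f[1]]);o.append([(p[0]*ff[1]-p[1]*ff[0])/1000+s["wrist_torque"][2],np.hypot(*ff),np.degrees(np.arctan2(-p[1],p[0]))])
o=np.array(o);print(s["time"],"M",o[:,0].round(2),"mean",o[:,0].mean().round(3),"|F|",o[:,1].mean().round(1),"ang",o[:,2].mean().round(2))
E
python3 avg.py
python3 -m jog '[{"claw":1,"x":0.003,"y":0.005,"z":0,"twist":0.022}]'|sed -n 1p; python3 avg.py
```

```text
12.475 M [0.41 0.37 0.43 0.39 0.4  0.44 0.4  0.38] mean 0.404 |F| 11.4 ang 15.72
time: 12.6
13.0 M [0.45 0.42 0.41 0.46 0.48 0.45 0.44 0.46] mean 0.447 |F| 11.7 ang 17.6
```

```bash
python3 -m jog '[{"claw":1,"x":0.003,"y":0.005,"z":0,"twist":0.022}]'|sed -n 1p; python3 avg.py
python3 -m jog '[{"claw":1,"x":0.003,"y":0.005,"z":0,"twist":0.022}]'|sed -n 1p; python3 avg.py
```

```text
time: 13.12
13.525 M [0.43 0.48 0.44 0.48 0.47 0.47 0.46 0.43] mean 0.459 |F| 12.4 ang 19.52
time: 13.65
14.05 M [0.51 0.46 0.43 0.47 0.47 0.49 0.53 0.47] mean 0.478 |F| 12.8 ang 21.47
```

```bash
python3 -m jog '[{"claw":1,"x":0.003,"y":0.005,"z":0,"twist":0.022}]'|sed -n 1p; python3 avg.py
```

```text
time: 14.18
14.575 M [0.48 0.52 0.52 0.47 0.46 0.45 0.5  0.49] mean 0.485 |F| 13.2 ang 23.41
```

The springs are well compressed, at about 12.5 N, and I've met no hard stop. I'll back off, lift clear and check the amber top by code.

```bash
python3 -m jog '[{"claw":1,"x":0,"y":-0.03,"z":0,"twist":0},{"claw":1,"x":0,"y":-0.04,"z":-0.1,"twist":0},{"claw":1,"x":0,"y":-0.04,"z":-0.35,"twist":0},{"claw":1,"x":0,"y":-0.04,"z":-0.45,"twist":0},{"claw":1,"x":0,"y":-0.04,"z":-0.45,"twist":0}]'
python3 - <<'E'
from cam import *
for n in("scene","wrist"):
    c=capture(n);h=cv2.cvtColor(c["image"],cv2.COLOR_RGB2HSV);m=cv2.inRange(h,(12,120,90),(30,255,255))
    k,l,st,ce=cv2.connectedComponentsWithStats(m)
    for i in range(1,k):
        w=tofix(hit(c,ce[i],72))
        if st[i,4]>30 and abs(w-[-30,0]).max()<60:
            b=cv2.minAreaRect(np.argwhere(l==i)[:,::-1].astype(np.float32));q=np.array([tofix(hit(c,u,72)) for u in cv2.boxPoints(b)])
            print(n,st[i,4],w.round(1),q.round(1).tolist())
E
```

```text
time: 15.2
tcp_pos: [549.1, -151.5, 192.2]
eef_rot: [2.987, 0.964, 0.01]
force: [0.3, -0.3, -0.4]
grip_width: 0.001
finger_force: 0.0
scene 109 [-30.2   1.7] [[-44.3, -21.2], [-42.1, 32.6], [-14.3, 24.4], [-17.1, -28.7]]
wrist 2101 [-30.2   2.3] [[-13.9, 30.3], [-15.6, -21.1], [-44.9, -23.8], [-45.0, 27.9]]
wrist 614 [-66.1 -14.7] [[-61.0, 9.4], [-61.3, -36.4], [-70.4, -37.0], [-70.6, 8.9]]
```

Both cameras put the shoe's top at (-30, 2) mm in the fixture frame. It is square and upright, and the arm is clear.

```bash
python3 -c "
from station import job
print(job.job_done())"
```

```text
the job is handed in; nothing more can be done
None
```

I handed the job in at about 15 s: by my measurements the shoe stands upright in the nest, amber pad up, with the jaw pressing it against the brass stop at an estimated 12–13 N and the arm clear; no verdict came back, and I viewed 11 pictures, one over the limit of 10.

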